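Set up the fuselage formers from nose to tail

ROBOT

A 6-joint arm with a two-finger parallel gripper is mounted at the origin on the work surface. World frame = base frame: x ahead of the robot, y to its left, z up, the work surface at z = 0. Lengths are in m, angles in degrees, forces in N, time in s.
With the tool pointing down it reaches from about 0.275 to 0.825 m from the base axis. Payload 4.9 kg.
Tool frame: the origin (TCP) lies midway between the tips of the shut fingers; the grasp point (between the pads) lies 19 mm behind it; z points along the fingers, x is the direction in which the jaws open and shut, and the axes are right-handed (so a half turn about z gives the same grasp; the last joint's range is limited). The gripper opens to 85 mm and grips with 20 to 120 N. Pads are 22 mm wide; open, the fingers measure 114 mm over their backs; the gripper's body (76 mm by 85 mm) begins 54 mm behind the grasp point. The pads swing forward as they close: fully open they stand 13 mm farther back than shut.
Start: joints at [-74.439, 18.69, -11.035, 60.275, 0, 82.311], TCP at [0.217, -0.505, 0.231] pointing down, gripper open.
Joint ranges: [-152.03, 152.03], [-55.5, 102.48], [-74.3, 77.21], [-110.64, 120.58], [-84.22, 78.4], [-180, 180]. Speed limits (degrees/s): [147.25, 147.25, 180, 180, 180, 180].

INTERFACE

Orientations are given as [roll, pitch, yaw] about the fixed x, y, z axes, in that order (R = Rz(yaw) Ry(pitch) Rx(roll)).
In Python, from rig import arm gives the robot as it stands.
- The arm moves only by the tool jog_arm, never from a script. Its argument "commands" is a list of rows, each an object of numbers: "x", "y", "z": the shift along the tool's x, y, z in mm; "roll": the turn about the tool's z in degrees. In form: [{"x": .., "y": .., "z": .., "roll": ..}, ...]. A call has 1 to 5 rows; each row is the pose to reach, as a shift and turn from the pose measured when the call began, along the tool's axes at that moment; what a row does not reach only later rows make up. A row lasts 1/8 s, in which the tool goes at most 62.5 mm and 10.7 degrees, less where a joint would pass 70% of its speed; a pose out of reach is approached as far as the arm can. A call with a gripper value outside its range is refused whole. "claw" is the opening, from -1 (shut) to 1 (fully open), set as the call begins (left out, the last holds). The fingers move at their own pace and stop on an object; "newtons" is the grip in N (left out, the last holds). Time passes only in rows, so rows that repeat a pose let the fingers close. It gives the time, the measured TCP pose, the force and the opening at its end, in the units of the state.
- arm.observe(): the state, without advancing time (a new reading comes with each control period).
- arm.grab_frame(name): name is "side" or "top" or "wrist"; returns the picture (420x560x3 uint8, red, green, blue); there is no depth.
- arm.camera_model(name): a dict with "fovy" (degrees; the focal length in pixels is half the picture's height over the tangent of half this angle, whatever the lens; pixels are square), "cx", "cy" (the principal point, pixels), "pose" (4x4, takes a point from camera to world coordinates). Camera axes: x right, y up, looking along -z (the intrinsics and any distortion apply to the point x, -y, -z); pixel columns grow to the right and rows downward; lengths in m; the calibration is good to about 2 mm. A picture is of the moment at which its call begins: read the wrist's pose just before it. camera_model takes no time and is no camera call; for the wrist camera it gives the pose at the moment of the call.
- arm.sign_off(): hands the job in, once; it reports no verdict.
Trained networks look in the newest picture that a camera, given by its name, has taken for a name from the list of things; names that differ only in an ending like _2 or _b are one class to them, and where a whole thing is asked for, a point or a joint stands for the part that bears it (a point fixed in the world has none). Each returns a list of dicts, best first, with "conf" (0 to 1); they miss things now and then, are a little off and sometimes report something else, mostly with a low value. They report only what shows in the picture. A call takes as long as a camera call. They do not tell look-alikes from the thing itself.
- arm.cut_out(query, camera): "region" (420x560 bool, what is visible of it).
- arm.mark_of(query, camera): "location" ([x, y, z] in m, in world coordinates, good to about 4 mm: a listed point, or the origin of a listed thing).
The state is a dict: "t": time; "q": joint angles; "dq": joint speeds; "joint_efforts": joint torques, N m; "position": TCP position; "eef_rot": TCP orientation; "wrist_force": force on the tool from outside, world axes, zero at the start; "ft_torque": the same for the moment, N m; "width": finger opening in m.
Only numpy, scipy, OpenCV 4.12 (cv2) and the standard library are available. Lean on these libraries where they do the work, as an engineer would, in place of code of your own. Each camera call takes 0.05 s, during which the arm holds its last target.

TASK

Stand the four loose plywood formers on the four cork pads of the building board, one per pad, in order of height: the tallest on the pad next to the dummy engine, then ever shorter, with the shortest next to the tail fin. Each must stand upright, centred on its pad and square across the board. Leave the glue bottle standing where it is.

Things in the scene. Friction and masses are not known exactly. Their poses are not given: they have to be found in the camera images.
- former_98: Tallest former: plywood oval hoop 98 mm wide, 10 mm thick, band 14 mm, upright on a wooden foot 71 x 40 x 16 mm; 124 mm tall with foot. Loose, about 130 g. Pinch the top of the band from above, across the 10 mm. Origin: centre of the foot's underside; x along the width, y through the thickness, z up. A half turn makes no difference.
- former_82: Second tallest former: plywood oval hoop 82 mm wide, 10 mm thick, band 14 mm, upright on a wooden foot 59 x 40 x 16 mm; 106 mm tall with foot. Loose, about 110 g. Pinch the top of the band from above, across the 10 mm. Origin: centre of the foot's underside; x along the width, y through the thickness, z up. A half turn makes no difference.
- former_66: Third tallest former: plywood oval hoop 66 mm wide, 10 mm thick, band 14 mm, upright on a wooden foot 48 x 40 x 16 mm; 88 mm tall with foot. Loose, about 90 g. Pinch the top of the band from above, across the 10 mm. Origin: centre of the foot's underside; x along the width, y through the thickness, z up. A half turn makes no difference.
- former_50: Shortest former: plywood oval hoop 50 mm wide, 10 mm thick, band 14 mm, upright on a wooden foot 36 x 40 x 16 mm; 70 mm tall with foot. Loose, about 70 g. Pinch the top of the band from above, across the 10 mm. Origin: centre of the foot's underside; x along the width, y through the thickness, z up. A half turn makes no difference.
- pad_a: One of four like cork pads, 88 (x) x 56 (y) x 3 mm, fixed in a row about 85 mm apart on a fixed grey board 12 mm thick. Which letter lies where in the row varies. Origin: centre of its underside, 12 mm above the table; its top is 3 mm higher. x across the board, y along the row, z up. A former is square when its x is along the pad's x, either way round.
- pad_b: One of four like cork pads, 88 (x) x 56 (y) x 3 mm, fixed in a row about 85 mm apart on a fixed grey board 12 mm thick. Which letter lies where in the row varies. Origin: centre of its underside, 12 mm above the table; its top is 3 mm higher. x across the board, y along the row, z up. A former is square when its x is along the pad's x, either way round.
- pad_c: One of four like cork pads, 88 (x) x 56 (y) x 3 mm, fixed in a row about 85 mm apart on a fixed grey board 12 mm thick. Which letter lies where in the row varies. Origin: centre of its underside, 12 mm above the table; its top is 3 mm higher. x across the board, y along the row, z up. A former is square when its x is along the pad's x, either way round.
- pad_d: One of four like cork pads, 88 (x) x 56 (y) x 3 mm, fixed in a row about 85 mm apart on a fixed grey board 12 mm thick. Which letter lies where in the row varies. Origin: centre of its underside, 12 mm above the table; its top is 3 mm higher. x across the board, y along the row, z up. A former is square when its x is along the pad's x, either way round.
- engine: Dummy radial engine: grey drum, seven aluminium cylinders, 90 mm wide, 48 deep, 100 tall, fixed on the board about 82 mm beyond one end pad's centre. A fixed white tail fin (56 mm long, 82 tall) stands beyond the other end pad. The two may swap ends. Origin: centre of the foot's underside, on the board's top.
- glue: White glue bottle with red cap, 40 mm diameter, 110 mm tall, loose on the table beside the work; a bystander. Origin: centre of its underside, z up. Farther out at the sides lie a tape roll, a sanding block and a primer can 160 mm tall.
Not all that is in view belongs to the job. Leave any purple look-alike of the former_98 alone. Leave any blue look-alike of the former_82 alone.

How it is judged (in metres and radians):
At the end, for the whole second after the job is handed in: Counted from the engine the formers are 124, 106, 88 and 70 mm tall, each within 14 mm of its own pad's centre, across the board within 0.2 rad, upright within 0.1 rad, at rest. The glue bottle stands within 0.2 rad, within 30 mm of its start ((horizontal distance between former_98 and pad_a below 0.014 m or horizontal distance between former_98 and pad_b below 0.014 m or horizontal distance between former_98 and pad_c below 0.014 m or horizontal distance between former_98 and pad_d below 0.014 m) and horizontal distance between former_98 and engine between 0 and 0.12 m and angle between each of former_98, former_82, former_66, former_50's own z axis and vertical below 0.1 rad and angle between the x axis of each of former_98, former_82, former_66, former_50 and the x axis of pad_a, either way round below 0.2 rad and linear speed of each of former_98, former_82, former_66, former_50 below 0.02 m/s and (horizontal distance between former_82 and pad_a below 0.014 m or horizontal distance between former_82 and pad_b below 0.014 m or horizontal distance between former_82 and pad_c below 0.014 m or horizontal distance between former_82 and pad_d below 0.014 m) and horizontal distance between former_82 and engine between 0.12 and 0.205 m and (horizontal distance between former_66 and pad_a below 0.014 m or horizontal distance between former_66 and pad_b below 0.014 m or horizontal distance between former_66 and pad_c below 0.014 m or horizontal distance between former_66 and pad_d below 0.014 m) and horizontal distance between former_66 and engine between 0.205 and 0.29 m and (horizontal distance between former_50 and pad_a below 0.014 m or horizontal distance between former_50 and pad_b below 0.014 m or horizontal distance between former_50 and pad_c below 0.014 m or horizontal distance between former_50 and pad_d below 0.014 m) and horizontal distance between former_50 and engine between 0.29 and 0.4 m and angle between glue's own z axis and vertical below 0.2 rad and distance of glue from where it was at the start of the episode below 0.03 m); the robot touches nothing.
It fails at once if the glue bottle is knocked over or pushed away (angle between glue's own z axis and vertical above 0.5 rad or distance of glue from where it was at the start of the episode above 0.04 m).
It also fails if it takes over 131 s, if anything falls off the work surface, if the arm or the gripper's body presses on something with over 40 N, if the wrist force passes 120 N, or if a joint passes its speed limit or range.

## Working session

There is one attempt and no reset: what is moved stays moved. The work goes in short steps, Python scripts to look and compute and a tool call to move; the robot and the scene stay as the last step left them, time stands still between calls to the robot, and variables do not carry over. Pictures are saved under pics/ and viewed, and the job is handed in when it is done.

Besides the shell and the picture viewer there is one more tool, called after "Request:" by a JSON object that holds its "op" and its "data", one argument or row to a line. jog_arm: Moves the arm, as the interface text tells. Its arguments: {"type":"object","properties":{"commands":{"type":"array"},"claw":{"type":"number"},"newtons":{"type":"number"}},"required":["commands"]}

```bash
mkdir -p pics; ls; python3 - <<'E'
from rig import arm
import cv2
s=arm.observe();print(s)
for n in ["side","top","wrist"]:
    f=arm.grab_frame(n);cv2.imwrite(f"pics/{n}0.png",f[:,:,::-1]);c=arm.camera_model(n);print(n,c)
E
```

```text
pics
{'t': 0.0, 'q': array([-7.44384920e+01,  1.87319763e+01, -1.10908186e+01,  6.02775861e+01,
        3.40683968e-04,  8.23107273e+01]), 'dq': array([-0.09736885,  0.05364511,  0.06205916,  0.00353345, -0.05071728,
        0.00334193]), 'joint_efforts': array([ 5.37259257e-04, -4.43402338e+01,  2.62437952e+01,  1.55882828e-02,
       -1.57127383e-04,  3.63782945e-06]), 'position': array([ 0.21696652, -0.50475272,  0.23051166]), 'eef_rot': array([-1.79986231e+02,  9.94327888e-02, -6.67492076e+01]), 'wrist_force': array([ 0.39669483,  0.0832837 , -0.10340037]), 'ft_torque': array([0.0089605 , 0.01310998, 0.01447494]), 'width': 0.08536588478429905}
side {'fovy': 45.46505506855365, 'cx': 280.1029553936839, 'cy': 203.29473033435727, 'pose': array([[-0.98668569,  0.12311027, -0.1062789 ,  0.37374286],
       [-0.16187258, -0.6800075 ,  0.71511332,  0.96836365],
       [ 0.01576735,  0.72279572,  0.69088185,  0.87509335],
       [ 0.        ,  0.        ,  0.        ,  1.        ]])}
top {'fovy': 52.61446198214636, 'cx': 280.19065781106957, 'cy': 208.94917310217332, 'pose': array([[-0.01479774,  0.99368228, -0.11124995,  0.4109178 ],
       [-0.99986877, -0.01543914, -0.00490616,  0.08495701],
       [-0.00659277,  0.11116275,  0.99378035,  1.08754474],
       [ 0.        ,  0.        ,  0.        ,  1.        ]])}
wrist {'fovy': 70.39268756598474, 'cx': 283.8056869985271, 'cy': 209.14546914481306, 'pose': array([[ 3.94206315e-01,  8.85626181e-01,  2.45494703e-01,
         2.77917134e-01],
       [-9.19021772e-01,  3.80056649e-01,  1.04670557e-01,
        -4.77430724e-01],
       [-6.02908650e-04, -2.66876771e-01,  9.63730474e-01,
         3.73208803e-01],
       [ 0.00000000e+00,  0.00000000e+00,  0.00000000e+00,
         1.00000000e+00]])}
```

View pics/top0.png

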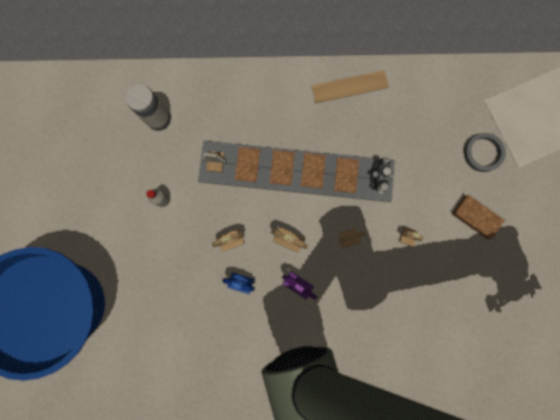

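View pics/side0.png

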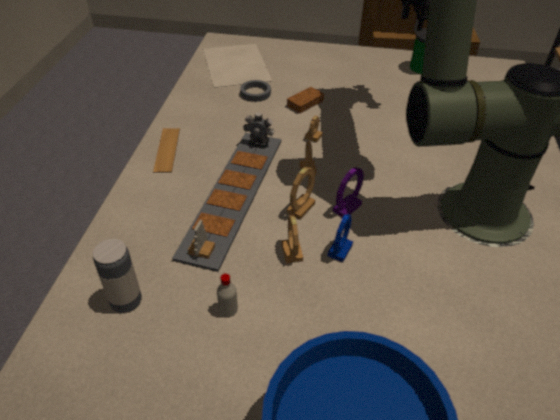

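```bash
python3 - <<'E'
from rig import arm
import numpy as np
for cam in ["top","side"]:
  for q in ["former_98","former_82","former_66","former_50","pad_a","engine","glue"]:
    for r in arm.mark_of(q,cam):
        print(cam,q,round(r["conf"],2),np.round(r["location"],3))
print(arm.observe()["t"])
E
```

```text
top former_98 0.76 [0.452 0.07  0.001]
top former_98 0.73 [0.453 0.218 0.003]
top former_98 0.69 [ 0.455 -0.087 -0.002]
top former_98 0.6 [ 0.348  0.195 -0.001]
top former_98 0.56 [ 0.34   0.048 -0.001]
top former_98 0.53 [ 0.462 -0.234  0.001]
top former_98 0.45 [0.633 0.005 0.013]
top former_82 0.76 [0.452 0.07  0.001]
top former_82 0.73 [0.453 0.218 0.003]
top former_82 0.69 [ 0.455 -0.087 -0.002]
top former_82 0.6 [ 0.348  0.195 -0.001]
top former_82 0.56 [ 0.34   0.048 -0.001]
top former_82 0.53 [ 0.462 -0.234  0.001]
top former_82 0.45 [0.633 0.005 0.013]
top former_66 0.76 [0.452 0.07  0.001]
top former_66 0.73 [0.453 0.218 0.003]
top former_66 0.69 [ 0.455 -0.087 -0.002]
top former_66 0.6 [ 0.348  0.195 -0.001]
top former_66 0.56 [ 0.34   0.048 -0.001]
top former_66 0.53 [ 0.462 -0.234  0.001]
top former_66 0.45 [0.633 0.005 0.013]
top former_50 0.76 [0.452 0.07  0.001]
top former_50 0.73 [0.453 0.218 0.003]
top former_50 0.69 [ 0.455 -0.087 -0.002]
top former_50 0.6 [ 0.348  0.195 -0.001]
top former_50 0.56 [ 0.34   0.048 -0.001]
top former_50 0.53 [ 0.462 -0.234  0.001]
top
[... 857 characters left out ...]
95 0.003]
side former_66 0.73 [ 0.348  0.047 -0.001]
side former_66 0.7 [ 0.455 -0.082  0.001]
side former_66 0.68 [ 0.456 -0.232  0.002]
side former_66 0.65 [0.454 0.073 0.   ]
side former_66 0.61 [ 0.454  0.219 -0.001]
side former_50 0.76 [0.347 0.195 0.003]
side former_50 0.73 [ 0.348  0.047 -0.001]
side former_50 0.7 [ 0.455 -0.082  0.001]
side former_50 0.68 [ 0.456 -0.232  0.002]
side former_50 0.65 [0.454 0.073 0.   ]
side former_50 0.61 [ 0.454  0.219 -0.001]
side pad_a 0.92 [ 0.617 -0.08   0.01 ]
side pad_a 0.92 [0.643 0.084 0.012]
side pad_a 0.7 [0.63  0.004 0.013]
side pad_a 0.59 [0.648 0.172 0.015]
side engine 0.82 [ 0.609 -0.16   0.01 ]
side glue 0.95 [ 0.568  0.393 -0.001]
0.85
```

The formers look ordered by size at y≈0.07 (largest), 0.22, -0.085, -0.233. The engine is at the -y end and the fin at the +y end. Next I'll fit size and yaw from the masks.

```bash
cat > h.py <<'E'
from rig import arm
import numpy as np, cv2
from scipy.optimize import minimize
DIM={'98':(.098,.071,.124),'82':(.082,.059,.106),'66':(.066,.048,.088),'50':(.050,.036,.070)}
def proj(c,P):
    T=np.linalg.inv(c['pose']);p=P@T[:3,:3].T+T[:3,3]
    f=210/np.tan(np.radians(c['fovy']/2))
    return np.c_[c['cx']+f*p[:,0]/-p[:,2], c['cy']+f*p[:,1]/p[:,2]]
def pix2plane(c,uv,z):
    f=210/np.tan(np.radians(c['fovy']/2))
    d=np.array([(uv[0]-c['cx'])/f,-(uv[1]-c['cy'])/f,-1]);d=c['pose'][:3,:3]@d;o=c['pose'][:3,3]
    return o+d*(z-o[2])/d[2]
S=8
def render(c,size,x,y,yaw,z0,box):
    W,F,H=DIM[size];u0,v0,u1,v1=box
    R=np.array([[np.cos(yaw),-np.sin(yaw),0],[np.sin(yaw),np.cos(yaw),0],[0,0,1]])
    tr=lambda P:((proj(c,P@R.T+[x,y,z0])-[u0,v0]+.5)*S).astype(np.int32)
    im=np.zeros(((v1-v0)*S,(u1-u0)*S),np.uint8)
    B=np.array([[a*F/2,b*.02,e] for a in(-1,1) for b in(-1,1) for e in(0,.016)])
    cv2.fillConvexPoly(im,cv2.convexHull(tr(B)),255)
    t=np.linspace(0,2*np.pi,60);zc=(H+.014)/2;hz=(H-.014)/2
    for k in range(59):
        tt=t[[k,k+1]]
        Q=np.array([[rx*np.cos(q),b*.005,zc+rz*np.sin(q)] for q in tt for b in(-1,1) for rx,rz in((W/2,hz),(W/2-.014,hz-.014))])
        cv2.fillConvexPoly(im,cv2.convexHull(tr(Q)),255)
    return cv2.resize(im,(u1-u0,v1-v0),interpolation=cv2.INTER_AREA)/255.
def fit(obs,size,x,y,yaws,z0=0):
    # obs: list of (cam, mask)
    prep=[]
    for c,m in obs:
        p=proj(c,np.array([[x,y,z0+.05]]))[0].astype(int)
        r=75
        box=(max(0,p[0]-r),max(0,p[1]-r),min(560,p[0]+r),min(420,p[1]+r))
        prep.append((c,cv2.GaussianBlur(m[box[1]:box[3],box[0]:box[2]].astype(float),(0,0),1),box))
    def cost(v):
        s=0
        for c,m,b in prep:
            r=cv2.GaussianBlur(render(c,size,v[0]/100+x,v[1]/100+y,v[2],z0,b),(0,0),1)
            s+=((r-m)**2).sum()/m.sum()
        return s
    best=None
    for yw in yaws:
        o=minimize(cost,[0,0,yw],method='Nelder-Mead',options=dict(initial_simplex=[[0,0,yw],[.5,0,yw],[0,.5,yw],[0,0,yw+.3]],maxiter=90,xatol=1e-3,fatol=1e-4))
        if best is None or o.fun<best.fun:best=o
    return best.fun,x+best.x[0]/100,y+best.x[1]/100,best.x[2]
E
python3 - <<'E'
from h import *
C={n:arm.camera_model(n) for n in("top","side")}
pos=[(.453,.0715),(.4535,.2185),(.455,-.085),(.459,-.233)]
M={n:arm.cut_out("former_98",n) for n in C}
for n in C:
    im=cv2.imread(f"pics/{n}0.png")
    for r in M[n]:
        v,u=np.nonzero(r['region']);print(n,r['conf'],u.mean(),v.mean(),len(u))
        cs,_=cv2.findContours(r['region'].astype(np.uint8),0,1);cv2.drawContours(im,cs,-1,(0,255,0),1)
    cr=im[200:310,200:440] if n=="top" else im[100:280,200:380]
    cv2.imwrite(f"pics/{n}m.png",cv2.resize(cr,None,fx=3.3,fy=3.3,interpolation=cv2.INTER_NEAREST))
for p in pos:
    for sel in (("top","side"),("top",),("side",)):
        obs=[]
        for n in sel:
            e=proj(C[n],np.array([[*p,.045]]))[0]
            b=min(M[n],key=lambda r:np.hypot(*(np.array(np.nonzero(r['region']))[::-1].mean(1)-e)))
            obs.append((C[n],b['region']))
        for s in (DIM if len(sel)>1 else [{.0715:'98',.2185:'82',-.085:'66',-.233:'50'}[p[1]]]):
            f=fit(obs,s,*p,[-.6,0,.6]);print(p,sel,s,np.round(f,3),"deg",round(np.degrees(f[3]),1))
print(arm.observe()['t'])
E
```

```text
top 0.79 239.64439140811456 282.42243436754177 419
top 0.76 289.04744525547443 239.2189781021898 548
top 0.73 410.04615384615386 235.71692307692308 325
top 0.71 229.21779859484778 239.53395784543326 427
top 0.68 298.2721893491124 284.47534516765285 507
top 0.57 350.3333333333333 237.3547400611621 327
side 0.83 301.6288532675709 195.7731196054254 811
side 0.77 292.32380952380953 243.13968253968255 630
side 0.66 341.8509036144578 240.40512048192772 664
side 0.61 313.52941176470586 130.75294117647059 255
side 0.57 308.34728033472805 156.79916317991632 239
side 0.55 349.1966426858513 193.59232613908873 834
(0.453, 0.0715) ('top', 'side') 98 [0.036 0.454 0.07  1.135] deg 65.0
(0.453, 0.0715) ('top', 'side') 82 [ 0.247  0.454  0.068 -2.103] deg -120.5
(0.453, 0.0715) ('top', 'side') 66 [0.587 0.456 0.073 0.913] deg 52.3
(0.453, 0.0715) ('top', 'side') 50 [ 0.809  0.458  0.079 -0.422] deg -24.2
(0.453, 0.0715) ('top',) 98 [ 0.011  0.454  0.07  -1.997] deg -114.4
(0.453, 0.0715) ('side',) 98 [0.02  0.453 0.071 1.129] deg 64.7
(0.4535, 0.2185) ('top', 'side') 98 [0.275 0.456 0.218 1.83 ] deg 
[... 533 characters left out ...]
'side') 66 [ 0.431  0.457 -0.086  1.818] deg 104.2
(0.455, -0.085) ('top', 'side') 50 [ 0.424  0.456 -0.089 -1.267] deg -72.6
(0.455, -0.085) ('top',) 66 [ 0.033  0.456 -0.084 -1.31 ] deg -75.1
(0.455, -0.085) ('side',) 66 [ 0.256  0.46  -0.112 -1.459] deg -83.6
(0.459, -0.233) ('top', 'side') 98 [ 0.933  0.459 -0.242  1.644] deg 94.2
(0.459, -0.233) ('top', 'side') 82 [ 0.59   0.459 -0.239 -1.49 ] deg -85.4
(0.459, -0.233) ('top', 'side') 66 [ 0.318  0.458 -0.236 -1.626] deg -93.2
(0.459, -0.233) ('top', 'side') 50 [ 0.028  0.459 -0.233  1.286] deg 73.7
(0.459, -0.233) ('top',) 50 [ 0.005  0.459 -0.234  1.208] deg 69.2
(0.459, -0.233) ('side',) 50 [ 0.011  0.459 -0.232  1.334] deg 76.4
0.95
```

```bash
cat >> h.py <<'E'
def cmd(x,y,z,yaw):
    from scipy.spatial.transform import Rotation as Ro
    s=arm.observe();R=Ro.from_euler('xyz',s['eef_rot'],degrees=True).as_matrix()
    d=R.T@(np.array([x,y,z])-s['position'])*1000
    cur=np.degrees(np.arctan2(R[1,0],R[0,0]));dy=(yaw-cur+180)%360-180
    print("t",s['t'],"cur",np.round(s['position'],4),"yaw",round(cur,1),"w",round(s['width'],4),"-> x%.0f y%.0f z%.0f roll%.1f"%(*d,-dy))
E
python3 - <<'E'
from h import *
for n in("top","side"):
    c=arm.camera_model(n);pts=[]
    for r in arm.cut_out("pad_a",n):
        cs,_=cv2.findContours(r['region'].astype(np.uint8),0,1);k=max(cs,key=cv2.contourArea)[:,0]
        P=np.array([pix2plane(c,q,.015)[:2] for q in k],np.float32)
        b=cv2.minAreaRect(P*1000);print(n,round(r['conf'],2),np.round(b[0],1),np.round(b[1],1),round(b[2],1));pts.append(b[0])
    pts=np.array(sorted(pts,key=lambda p:p[1]));k=np.polyfit(pts[:,1],pts[:,0],1);print(k,np.degrees(np.arctan(k[0])))
cmd(.459,-.233,.20,-17.5)
E
```

```text
top 0.65 [649.2 174.1] [58.4 90.8] 82.8
top 0.64 [617.3 -81.5] [58.  88.6] 82.7
top 0.6 [640.1  83.8] [55.8 88.2] 83.1
top 0.6 [631.    4.1] [55.5 87.6] 83.2
[1.23942589e-01 6.28812955e+02] 7.065355512480721
side 0.79 [638.1  88.2] [58.7 89.4] 85.9
side 0.73 [617.2 -75.6] [59.5 88.8] 82.5
side 0.7 [631.3   9. ] [63.8 91.1] 83.9
side 0.57 [650.  176.7] [57.4 90.7] 78.8
[1.25884535e-01 6.27900148e+02] 7.174911308179237
t 1.05 cur [ 0.2171 -0.5054  0.2313] yaw -66.8 w 0.0855 -> x-155 y-330 z31 roll-49.3
```

View pics/topm.png

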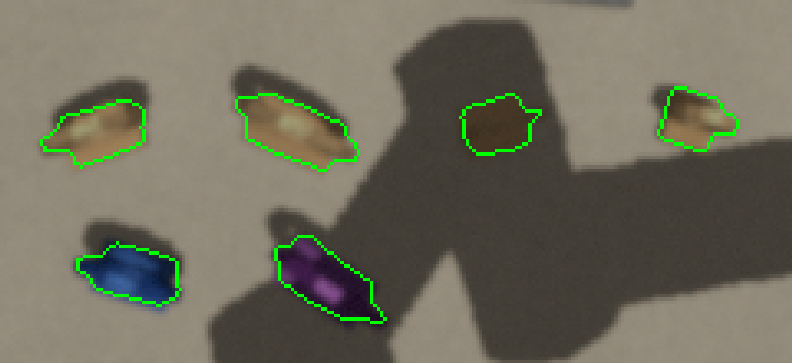

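The mask contours (enlarged crop) sit on the four wooden formers. The blue and purple look-alikes are the lower pair, at crop (130,280) and (325,280). I'll start with the shortest.

Request:
{"op": "jog_arm", "data": {
  "commands": [
    {"x": -155, "y": -330, "z": 31, "roll": -49.3},
    {"x": -155, "y": -330, "z": 31, "roll": -49.3},
    {"x": -155, "y": -330, "z": 31, "roll": -49.3},
    {"x": -155, "y": -330, "z": 31, "roll": -49.3},
    {"x": -155, "y": -330, "z": 31, "roll": -49.3}
  ],
  "claw": 0.2,
  "newtons": 40
}}

```text
t: 1.68
position: [0.425, -0.271, 0.2049]
eef_rot: [180.0, -0.0, -17.2]
wrist_force: [0.8, -0.8, 0.8]
width: 0.0509
```

```bash
python3 - <<'E'
from h import *
cmd(.459,-.233,.20,-17.5)
E
```

```text
t 1.675 cur [ 0.425  -0.271   0.2049] yaw -17.2 w 0.0509 -> x21 y-46 z5 roll0.3
```

Request:
{"op": "jog_arm", "data": {
  "commands": [
    {"x": 21, "y": -46, "z": 5, "roll": 0},
    {"x": 21, "y": -46, "z": 5, "roll": 0},
    {"x": 21, "y": -46, "z": 5, "roll": 0}
  ]
}}

```text
t: 2.05
position: [0.4586, -0.2334, 0.1999]
eef_rot: [180.0, -0.0, -17.2]
wrist_force: [-0.2, 0.1, 0.2]
width: 0.0511
```

```bash
python3 - <<'E'
from h import *
C=arm.camera_model("wrist");f=arm.grab_frame("wrist").copy()
C2=arm.camera_model("top");g=arm.grab_frame("top");cv2.imwrite("pics/top1.png",g[:,:,::-1])
for a in (-1,1):
  for b in(-1,1):
    R=np.radians(72.5);p=np.array([.459+a*.025*np.cos(R)-b*.005*np.sin(R),-.233+a*.025*np.sin(R)+b*.005*np.cos(R),.042])
    q=proj(C,p[None])[0];print(q);cv2.circle(f,tuple(int(v) for v in q),3,(255,0,0),-1)
cv2.imwrite("pics/w1.png",f[:,:,::-1])
cmd(.459,-.233,.044,-17.5)
E
```

```text
[289.90413232 217.50862693]
[280.42958499 217.46771045]
[290.40274378 170.2093747 ]
[280.50618637 170.16436267]
t 2.15 cur [ 0.4582 -0.2343  0.2001] yaw -17.3 w 0.0512 -> x0 y-2 z156 roll0.2
```

View pics/w1.png

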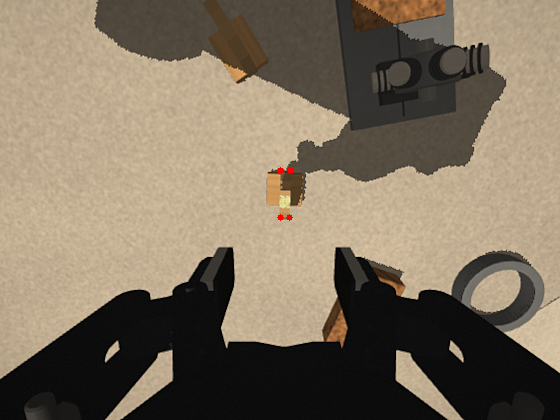

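The wrist view shows the hoop at column 285, midway between the fingers, lined up with the predicted red points. I'll descend and close.

Request:
{"op": "jog_arm", "data": {
  "commands": [
    {"x": 0, "y": -1, "z": 55, "roll": 0},
    {"x": 0, "y": -1, "z": 110, "roll": 0},
    {"x": 0, "y": -1, "z": 140, "roll": 0},
    {"x": 0, "y": -1, "z": 156, "roll": 0},
    {"x": 0, "y": -1, "z": 156, "roll": 0}
  ]
}}

```text
t: 2.78
position: [0.457, -0.234, 0.043]
eef_rot: [180.0, 0.1, -17.5]
wrist_force: [-0.4, 0.8, -0.3]
width: 0.0515
```

Request:
{"op": "jog_arm", "data": {
  "commands": [
    {"x": 0, "y": 0, "z": 0},
    {"x": 0, "y": 0, "z": 0},
    {"x": 0, "y": 0, "z": 0},
    {"x": 0, "y": 0, "z": 0},
    {"x": 0, "y": 0, "z": 0}
  ],
  "claw": -1
}}

```text
invalid input at $.commands[0]: expected keys x, y, z, roll
```

```bash
python3 - <<'E'
from h import *
cmd(.650,.173,.25,82.9)
f=arm.grab_frame("wrist");cv2.imwrite("pics/w2.png",f[:,:,::-1])
E
```

```text
t 2.775 cur [ 0.457 -0.234  0.043] yaw -17.5 w 0.0515 -> x62 y-446 z-207 roll-100.4
```

View pics/w2.png

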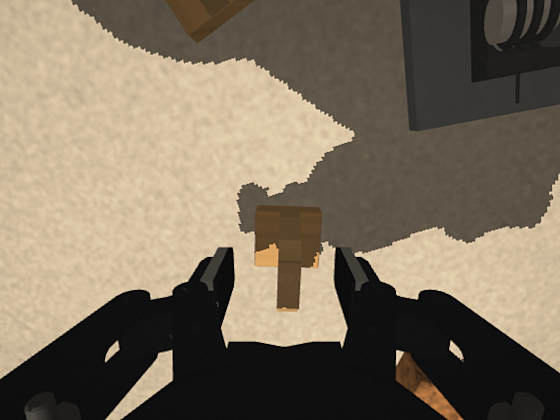

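The band is centred between the jaws, so I'll close now.

Request:
{"op": "jog_arm", "data": {
  "commands": [
    {"x": 0, "y": 0, "z": 0, "roll": 0},
    {"x": 0, "y": 0, "z": 0, "roll": 0},
    {"x": 0, "y": 0, "z": 0, "roll": 0},
    {"x": 0, "y": 0, "z": 0, "roll": 0},
    {"x": 0, "y": 0, "z": 0, "roll": 0}
  ],
  "claw": -1
}}

```text
t: 3.45
position: [0.4584, -0.2349, 0.0449]
eef_rot: [179.9, -0.1, -17.4]
wrist_force: [-0.3, -0.8, 6.3]
width: 0.009
```

Request:
{"op": "jog_arm", "data": {
  "commands": [
    {"x": 0, "y": 0, "z": -40, "roll": 0},
    {"x": 0, "y": 0, "z": -90, "roll": 0},
    {"x": 0, "y": 0, "z": -140, "roll": 0},
    {"x": 0, "y": 0, "z": -190, "roll": 0},
    {"x": 0, "y": 0, "z": -207, "roll": 0}
  ]
}}

```text
t: 4.08
position: [0.4594, -0.2351, 0.2553]
eef_rot: [179.8, -0.4, -17.4]
wrist_force: [-0.7, 0.2, -1.2]
width: 0.0091
```

```bash
python3 - <<'E'
from h import *
cmd(.650,.173,.25,82.9)
f=arm.grab_frame("wrist");cv2.imwrite("pics/w3.png",f[:,:,::-1])
E
```

```text
t 4.075 cur [ 0.4594 -0.2351  0.2553] yaw -17.4 w 0.0091 -> x60 y-446 z4 roll-100.3
```

View pics/w3.png

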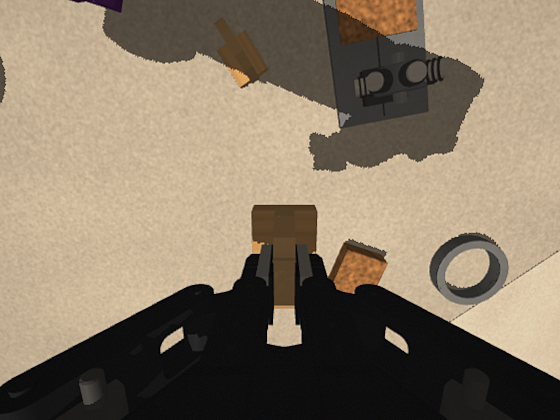

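Held: the foot is visible under the jaws at (285,230) and the opening is 9 mm. Carrying it to the fin-end pad.

Request:
{"op": "jog_arm", "data": {
  "commands": [
    {"x": 60, "y": -446, "z": 4, "roll": -100.3},
    {"x": 60, "y": -446, "z": 4, "roll": -100.3},
    {"x": 60, "y": -446, "z": 4, "roll": -100.3},
    {"x": 60, "y": -446, "z": 4, "roll": -100.3},
    {"x": 60, "y": -446, "z": 4, "roll": -100.3}
  ]
}}

```text
t: 4.75
position: [0.5919, 0.0501, 0.2502]
eef_rot: [179.7, 0.1, 36.6]
wrist_force: [0.9, -0.6, -0.7]
width: 0.009
```

```bash
python3 - <<'E'
from h import *
cmd(.650,.173,.20,82.9)
E
```

```text
t 4.75 cur [0.5919 0.0501 0.2502] yaw 36.6 w 0.009 -> x120 y-64 z50 roll-46.3
```

Request:
{"op": "jog_arm", "data": {
  "commands": [
    {"x": 120, "y": -64, "z": 50, "roll": -46.3},
    {"x": 120, "y": -64, "z": 50, "roll": -46.3},
    {"x": 120, "y": -64, "z": 50, "roll": -46.3},
    {"x": 120, "y": -64, "z": 50, "roll": -46.3},
    {"x": 120, "y": -64, "z": 50, "roll": -46.3}
  ]
}}

```text
t: 5.38
position: [0.6492, 0.1735, 0.1975]
eef_rot: [-180.0, 0.3, 83.2]
wrist_force: [1.2, 0.9, -0.9]
width: 0.0095
```

```bash
python3 - <<'E'
from h import *
cmd(.650,.173,.062,82.9)
f=arm.grab_frame("wrist");cv2.imwrite("pics/w4.png",f[:,:,::-1])
C=arm.camera_model("wrist")
# held foot: corners projected at nominal tcp-relative
s=arm.observe();x,y,z=s['position'];z0=z-.0445;th=np.radians(s['eef_rot'][2]-90)
g=f.copy()
for ox in(0,):
  for a in(-1,1):
    for b in(-1,1):
      for h in(0,.016):
        q=proj(C,np.array([[x+a*.018*np.cos(th)-b*.02*np.sin(th),y+a*.018*np.sin(th)+b*.02*np.cos(th),z0+h]]))[0]
        cv2.circle(g,tuple(int(v) for v in q),2,(255,0,0),-1)
cv2.imwrite("pics/w4.png",g[:,:,::-1])
E
```

```text
t 5.375 cur [0.6492 0.1735 0.1975] yaw 83.2 w 0.0095 -> x0 y1 z136 roll0.3
```

View pics/w4.png

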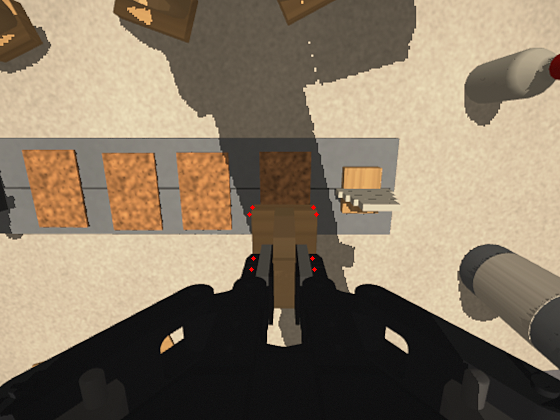

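Request:
{"op": "jog_arm", "data": {
  "commands": [
    {"x": 0, "y": 0, "z": 50, "roll": 0},
    {"x": 0, "y": 0, "z": 100, "roll": 0},
    {"x": 0, "y": 0, "z": 125, "roll": 0},
    {"x": 0, "y": 1, "z": 136, "roll": 0},
    {"x": 0, "y": 1, "z": 137, "roll": 0}
  ]
}}

```text
t: 6.05
position: [0.6501, 0.1723, 0.0608]
eef_rot: [-180.0, 0.3, 83.1]
wrist_force: [0.8, 1.0, 0.1]
width: 0.0092
```

```bash
python3 - <<'E'
from h import *
cmd(.650,.173,.0595,82.9)
E
```

```text
t 6.05 cur [0.6501 0.1723 0.0608] yaw 83.1 w 0.0092 -> x1 y-0 z1 roll0.2
```

Request:
{"op": "jog_arm", "data": {
  "commands": [
    {"x": 0, "y": 0, "z": 1, "roll": 0},
    {"x": 0, "y": 0, "z": 2, "roll": 0}
  ]
}}

```text
t: 6.3
position: [0.6508, 0.1723, 0.0599]
eef_rot: [179.9, 0.3, 83.1]
wrist_force: [-2.1, -0.6, 8.9]
width: 0.0092
```

Request:
{"op": "jog_arm", "data": {
  "commands": [
    {"x": 0, "y": 0, "z": 0, "roll": 0},
    {"x": 0, "y": 0, "z": 0, "roll": 0},
    {"x": 0, "y": 0, "z": 0, "roll": 0},
    {"x": 0, "y": 0, "z": 0, "roll": 0}
  ],
  "claw": 0.1
}}

```text
t: 6.8
position: [0.6507, 0.1724, 0.0598]
eef_rot: [179.9, 0.3, 83.1]
wrist_force: [0.5, 0.6, 0.5]
width: 0.0471
```

Request:
{"op": "jog_arm", "data": {
  "commands": [
    {"x": 0, "y": 0, "z": -40, "roll": 0},
    {"x": 0, "y": 0, "z": -90, "roll": 0},
    {"x": 0, "y": 0, "z": -140, "roll": 0},
    {"x": 0, "y": 0, "z": -190, "roll": 0},
    {"x": 0, "y": 0, "z": -190, "roll": 0}
  ]
}}

```text
t: 7.42
position: [0.6533, 0.1739, 0.2553]
eef_rot: [179.4, 0.2, 83.1]
wrist_force: [0.1, 0.1, 0.5]
width: 0.0466
```

```bash
python3 - <<'E'
from h import *
f=arm.grab_frame("wrist");cv2.imwrite("pics/w5.png",f[:,:,::-1])
cmd(.454,.070,.25,155)
cmd(.455,.218,.25,18)
cmd(.456,-.084,.25,15)
E
```

```text
t 7.475 cur [0.6519 0.1736 0.2522] yaw 83.1 w 0.047 -> x-127 y-184 z2 roll-71.9
t 7.475 cur [0.6519 0.1736 0.2522] yaw 83.1 w 0.047 -> x21 y-201 z1 roll65.1
t 7.475 cur [0.6519 0.1736 0.2522] yaw 83.1 w 0.047 -> x-279 y-164 z2 roll68.1
```

View pics/w5.png

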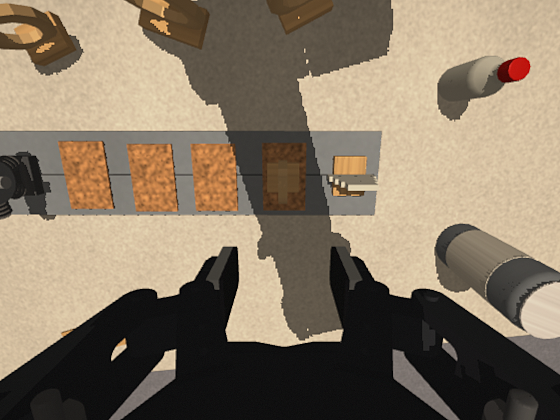

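The shortest is on its pad, upright and centred at (285,178) in the wrist view. Next is the 66.

Request:
{"op": "jog_arm", "data": {
  "commands": [
    {"x": -279, "y": -164, "z": 2, "roll": 68},
    {"x": -279, "y": -164, "z": 2, "roll": 68},
    {"x": -279, "y": -164, "z": 2, "roll": 68},
    {"x": -279, "y": -164, "z": 2, "roll": 68},
    {"x": -279, "y": -164, "z": 2, "roll": 68}
  ]
}}

```text
t: 8.1
position: [0.4596, -0.0767, 0.2488]
eef_rot: [179.8, 0.0, 29.1]
wrist_force: [0.9, -1.2, -0.8]
width: 0.047
```

```bash
python3 - <<'E'
from h import *
cmd(.456,-.084,.21,15)
E
```

```text
t 8.1 cur [ 0.4596 -0.0767  0.2488] yaw 29.1 w 0.047 -> x-7 y5 z39 roll14.1
```

Request:
{"op": "jog_arm", "data": {
  "commands": [
    {"x": -7, "y": 5, "z": 39, "roll": 14},
    {"x": -7, "y": 5, "z": 39, "roll": 14},
    {"x": -7, "y": 5, "z": 39, "roll": 14}
  ]
}}

```text
t: 8.48
position: [0.4546, -0.0845, 0.2083]
eef_rot: [179.9, 0.1, 15.1]
wrist_force: [-0.4, -0.1, -0.1]
width: 0.0468
```

```bash
cat >> h.py <<'E'
def check(size,x,y,th,name):
    C=arm.camera_model("wrist");f=arm.grab_frame("wrist").copy()
    ms=arm.cut_out("former_98","wrist")
    r=cv2.GaussianBlur(render(C,size,x,y,np.radians(th),0,(0,0,560,420)),(0,0),.5)
    cs,_=cv2.findContours((r>.5).astype(np.uint8),1,2);cv2.drawContours(f,cs,-1,(255,0,0),1)
    e=proj(C,np.array([[x,y,.04]]))[0]
    ms=[m for m in ms if m['region'].sum()>50]
    if ms:
        b=min(ms,key=lambda m:np.hypot(*(np.array(np.nonzero(m['region']))[::-1].mean(1)-e)))
        F=fit([(C,b['region'])],size,x,y,[np.radians(th)]);print("wrist fit",np.round(F[:3],4),round(np.degrees(F[3]),1))
    cv2.imwrite(name,f[:,:,::-1])
E
python3 - <<'E'
from h import *
check('66',.456,-.084,105,"pics/w6.png")
cmd(.456,-.084,.062,15)
E
```

```text
wrist fit [ 0.0114  0.4559 -0.0839] 104.9
t 8.575 cur [ 0.4557 -0.0844  0.2092] yaw 15.2 w 0.0469 -> x0 y-1 z147 roll0.2
```

View pics/w6.png

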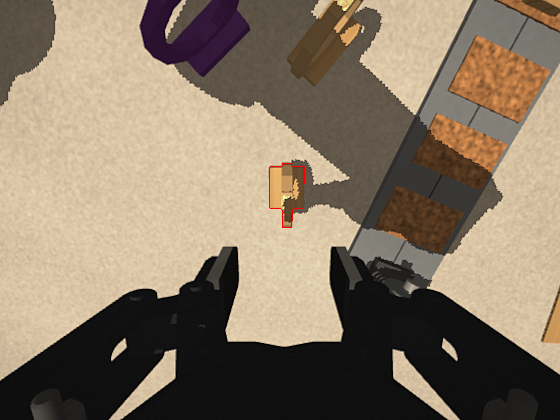

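The model outline (red) matches the wooden former exactly at (287,195), and the fit agrees to under 1 mm. Descending and gripping.

Request:
{"op": "jog_arm", "data": {
  "commands": [
    {"x": 0, "y": 0, "z": 50, "roll": 0},
    {"x": 0, "y": 0, "z": 100, "roll": 0},
    {"x": 0, "y": 0, "z": 130, "roll": 0},
    {"x": 0, "y": 0, "z": 147, "roll": 0},
    {"x": 0, "y": 0, "z": 147, "roll": 0}
  ]
}}

```text
t: 9.2
position: [0.4549, -0.0842, 0.0612]
eef_rot: [179.9, 0.1, 15.2]
wrist_force: [-0.5, -0.3, 0.2]
width: 0.0471
```

Request:
{"op": "jog_arm", "data": {
  "commands": [
    {"x": 0, "y": 0, "z": 0, "roll": 0},
    {"x": 0, "y": 0, "z": 0, "roll": 0},
    {"x": 0, "y": 0, "z": 0, "roll": 0},
    {"x": 0, "y": 0, "z": 0, "roll": 0},
    {"x": 0, "y": 0, "z": 0, "roll": 0}
  ],
  "claw": -1
}}

```text
t: 9.82
position: [0.4558, -0.0844, 0.0619]
eef_rot: [179.8, 0.1, 15.2]
wrist_force: [0.2, 1.3, 5.5]
width: 0.0093
```

Request:
{"op": "jog_arm", "data": {
  "commands": [
    {"x": 0, "y": 0, "z": -40, "roll": 0},
    {"x": 0, "y": 0, "z": -90, "roll": 0},
    {"x": 0, "y": 0, "z": -140, "roll": 0},
    {"x": 0, "y": 0, "z": -190, "roll": 0},
    {"x": 0, "y": 0, "z": -190, "roll": 0}
  ]
}}

```text
t: 10.45
position: [0.458, -0.0847, 0.2555]
eef_rot: [179.6, -0.3, 15.2]
wrist_force: [0.4, -0.9, -1.7]
width: 0.0094
```

```bash
python3 - <<'E'
from h import *
cmd(.6395,.088,.25,82.9)
E
```

```text
t 10.45 cur [ 0.458  -0.0847  0.2555] yaw 15.2 w 0.0094 -> x221 y-119 z6 roll-67.7
```

Request:
{"op": "jog_arm", "data": {
  "commands": [
    {"x": 221, "y": -119, "z": 6, "roll": -67.7},
    {"x": 221, "y": -119, "z": 6, "roll": -67.7},
    {"x": 221, "y": -119, "z": 6, "roll": -67.7},
    {"x": 221, "y": -119, "z": 6, "roll": -67.7},
    {"x": 221, "y": -119, "z": 6, "roll": -67.7}
  ]
}}

```text
t: 11.08
position: [0.6411, 0.0913, 0.2457]
eef_rot: [179.8, 0.3, 69.6]
wrist_force: [-1.3, -0.6, -1.1]
width: 0.0092
```

```bash
python3 - <<'E'
from h import *
cmd(.6395,.088,.18,82.9)
E
```

```text
t 11.075 cur [0.6411 0.0913 0.2457] yaw 69.6 w 0.0092 -> x-3 y-1 z66 roll-13.3
```

Request:
{"op": "jog_arm", "data": {
  "commands": [
    {"x": -3, "y": -1, "z": 30, "roll": -13.3},
    {"x": -3, "y": -1, "z": 66, "roll": -13.3},
    {"x": -3, "y": -1, "z": 66, "roll": -13.3},
    {"x": -3, "y": -1, "z": 66, "roll": -13.3}
  ]
}}

```text
t: 11.58
position: [0.6393, 0.0884, 0.18]
eef_rot: [179.9, 0.3, 82.8]
wrist_force: [0.8, 0.4, -0.5]
width: 0.0095
```

```bash
python3 - <<'E'
from h import *
cmd(.6395,.088,.077,82.9)
f=arm.grab_frame("wrist");cv2.imwrite("pics/w7.png",f[:,:,::-1])
E
```

```text
t 11.575 cur [0.6393 0.0884 0.18  ] yaw 82.8 w 0.0095 -> x0 y0 z103 roll-0.1
```

View pics/w7.png

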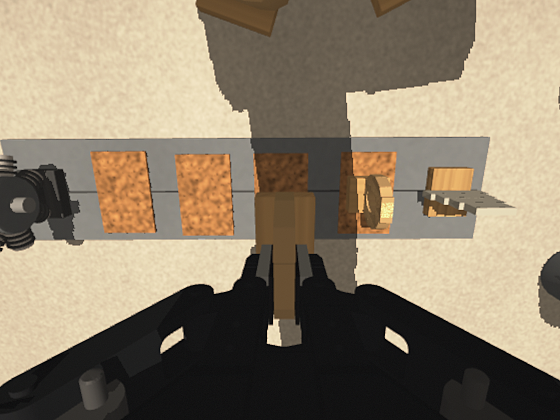

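The 66 hangs level over its pad at (285,175). The placed 50 stands at (370,200). Lowering.

Request:
{"op": "jog_arm", "data": {
  "commands": [
    {"x": 0, "y": 0, "z": 50, "roll": 0},
    {"x": 0, "y": 0, "z": 85, "roll": 0},
    {"x": 0, "y": 0, "z": 100, "roll": 0},
    {"x": 0, "y": 0, "z": 103, "roll": 0},
    {"x": 0, "y": 0, "z": 104, "roll": 0}
  ]
}}

```text
t: 12.25
position: [0.6416, 0.0879, 0.0786]
eef_rot: [179.6, 0.3, 82.8]
wrist_force: [-0.1, 0.1, -1.3]
width: 0.0092
```

Request:
{"op": "jog_arm", "data": {
  "commands": [
    {"x": 0, "y": 0, "z": 0, "roll": 0},
    {"x": 0, "y": 0, "z": 0, "roll": 0},
    {"x": 0, "y": 0, "z": 0, "roll": 0},
    {"x": 0, "y": 0, "z": 0, "roll": 0}
  ],
  "claw": 0.1
}}

```text
t: 12.75
position: [0.6416, 0.0879, 0.0788]
eef_rot: [179.6, 0.2, 82.8]
wrist_force: [-0.2, 0.5, 0.5]
width: 0.0472
```

Request:
{"op": "jog_arm", "data": {
  "commands": [
    {"x": 0, "y": 0, "z": -40, "roll": 0},
    {"x": 0, "y": 0, "z": -90, "roll": 0},
    {"x": 0, "y": 0, "z": -140, "roll": 0},
    {"x": 0, "y": 0, "z": -180, "roll": 0},
    {"x": 0, "y": 0, "z": -180, "roll": 0}
  ]
}}

```text
t: 13.38
position: [0.6427, 0.089, 0.2631]
eef_rot: [179.2, 0.2, 82.8]
wrist_force: [-0.0, -0.6, -0.5]
width: 0.0466
```

```bash
python3 - <<'E'
from h import *
cmd(.455,.218,.25,18)
E
```

```text
t 13.375 cur [0.6427 0.089  0.2631] yaw 82.8 w 0.0466 -> x105 y-203 z10 roll64.8
```

Request:
{"op": "jog_arm", "data": {
  "commands": [
    {"x": 105, "y": -203, "z": 10, "roll": 64.8},
    {"x": 105, "y": -203, "z": 10, "roll": 64.8},
    {"x": 105, "y": -203, "z": 10, "roll": 64.8},
    {"x": 105, "y": -203, "z": 10, "roll": 64.8},
    {"x": 105, "y": -203, "z": 10, "roll": 64.8}
  ]
}}

```text
t: 14.0
position: [0.4512, 0.2197, 0.2489]
eef_rot: [179.5, -0.3, 28.9]
wrist_force: [0.5, 0.3, -0.0]
width: 0.047
```

```bash
python3 - <<'E'
from h import *
cmd(.455,.218,.22,18)
E
```

```text
t 14.0 cur [0.4512 0.2197 0.2489] yaw 28.9 w 0.047 -> x2 y3 z29 roll10.9
```

Request:
{"op": "jog_arm", "data": {
  "commands": [
    {"x": 2, "y": 3, "z": 29, "roll": 10.9},
    {"x": 2, "y": 3, "z": 29, "roll": 10.9},
    {"x": 2, "y": 3, "z": 29, "roll": 10.9}
  ]
}}

```text
t: 14.38
position: [0.4546, 0.2178, 0.22]
eef_rot: [179.6, -0.4, 18.2]
wrist_force: [-0.2, -0.0, 0.9]
width: 0.0472
```

```bash
python3 - <<'E'
from h import *
check('82',.455,.218,108,"pics/w8.png")
cmd(.455,.218,.080,18)
E
```

```text
wrist fit [0.0109 0.4548 0.2176] 109.1
t 14.475 cur [0.4552 0.2179 0.2206] yaw 18.1 w 0.0467 -> x-1 y-1 z141 roll0.1
```

View pics/w8.png

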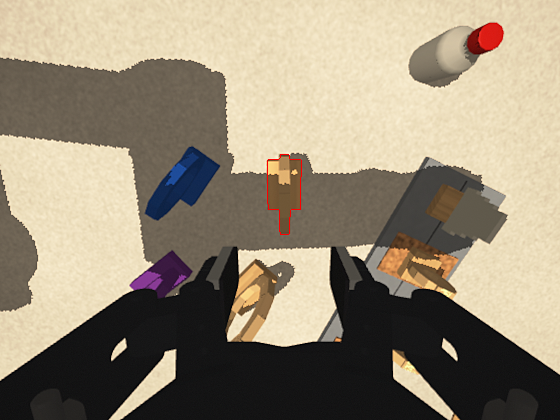

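The outline matches the 82 at (285,190), and the glue and look-alikes are clear. Descending.

Request:
{"op": "jog_arm", "data": {
  "commands": [
    {"x": -1, "y": 0, "z": 50, "roll": -1},
    {"x": -1, "y": 0, "z": 100, "roll": -1},
    {"x": -1, "y": 0, "z": 130, "roll": -1},
    {"x": -1, "y": 0, "z": 141, "roll": -1},
    {"x": -1, "y": 0, "z": 141, "roll": -1}
  ]
}}

```text
t: 15.1
position: [0.4561, 0.217, 0.0799]
eef_rot: [179.6, -0.5, 19.1]
wrist_force: [-0.2, 0.1, 1.5]
width: 0.047
```

Request:
{"op": "jog_arm", "data": {
  "commands": [
    {"x": 0, "y": 0, "z": 0, "roll": 0},
    {"x": 0, "y": 0, "z": 0, "roll": 0},
    {"x": 0, "y": 0, "z": 0, "roll": 0},
    {"x": 0, "y": 0, "z": 0, "roll": 0},
    {"x": 0, "y": 0, "z": 0, "roll": 0}
  ],
  "claw": -1
}}

```text
t: 15.72
position: [0.4565, 0.2171, 0.0812]
eef_rot: [179.5, -0.6, 19.2]
wrist_force: [-2.0, -0.2, 5.9]
width: 0.0092
```

Request:
{"op": "jog_arm", "data": {
  "commands": [
    {"x": 0, "y": 0, "z": -40, "roll": 0},
    {"x": 0, "y": 0, "z": -90, "roll": 0},
    {"x": 0, "y": 0, "z": -140, "roll": 0},
    {"x": 0, "y": 0, "z": -190, "roll": 0},
    {"x": 0, "y": 0, "z": -190, "roll": 0}
  ]
}}

```text
t: 16.35
position: [0.4567, 0.2188, 0.2758]
eef_rot: [179.5, -1.1, 19.2]
wrist_force: [0.9, -0.3, -1.8]
width: 0.0092
```

```bash
python3 - <<'E'
from h import *
cmd(.629,.005,.265,82.9)
E
```

```text
t 16.35 cur [0.4567 0.2188 0.2758] yaw 19.2 w 0.0092 -> x92 y258 z15 roll-63.7
```

Request:
{"op": "jog_arm", "data": {
  "commands": [
    {"x": 92, "y": 258, "z": 15, "roll": -63.7},
    {"x": 92, "y": 258, "z": 15, "roll": -63.7},
    {"x": 92, "y": 258, "z": 15, "roll": -63.7},
    {"x": 92, "y": 258, "z": 15, "roll": -63.7},
    {"x": 92, "y": 258, "z": 15, "roll": -63.7}
  ]
}}

```text
t: 16.98
position: [0.6293, 0.0025, 0.2629]
eef_rot: [179.0, -0.2, 71.4]
wrist_force: [0.1, 0.7, -1.0]
width: 0.0091
```

```bash
python3 - <<'E'
from h import *
cmd(.629,.005,.25,82.9)
E
```

```text
t 16.975 cur [0.6293 0.0025 0.2629] yaw 71.4 w 0.0091 -> x2 y-1 z13 roll-11.5
```

Request:
{"op": "jog_arm", "data": {
  "commands": [
    {"x": 2, "y": -1, "z": 13, "roll": -11.5},
    {"x": 2, "y": -1, "z": 45, "roll": -11.5},
    {"x": 2, "y": -1, "z": 63, "roll": -11.5},
    {"x": 2, "y": -1, "z": 63, "roll": -11.5}
  ]
}}

```text
t: 17.48
position: [0.6281, 0.0047, 0.1971]
eef_rot: [179.3, 0.0, 82.9]
wrist_force: [0.4, 1.1, -1.3]
width: 0.009
```

```bash
python3 - <<'E'
from h import *
cmd(.629,.005,.096,82.9);print(arm.observe()['eef_rot'])
f=arm.grab_frame("wrist");cv2.imwrite("pics/w9.png",f[:,:,::-1])
E
```

```text
t 17.475 cur [0.6281 0.0047 0.1971] yaw 82.9 w 0.009 -> x0 y-0 z101 roll0.0
[1.79301164e+02 4.61694914e-02 8.29384974e+01]
```

View pics/w9.png

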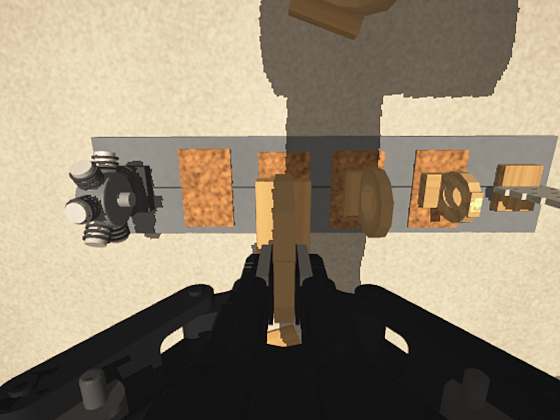

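The 82 hangs over the second pad at (283,190), clear of the placed 66 at (372,200). Lowering.

Request:
{"op": "jog_arm", "data": {
  "commands": [
    {"x": 0, "y": 0, "z": 50, "roll": 0},
    {"x": 0, "y": 0, "z": 85, "roll": 0},
    {"x": 0, "y": 0, "z": 98, "roll": 0},
    {"x": 0, "y": 0, "z": 101, "roll": 0},
    {"x": 0, "y": 0, "z": 102, "roll": 0}
  ]
}}

```text
t: 18.15
position: [0.632, 0.0043, 0.0983]
eef_rot: [179.0, 0.0, 82.9]
wrist_force: [-0.1, 0.2, -1.2]
width: 0.0094
```

Request:
{"op": "jog_arm", "data": {
  "commands": [
    {"x": 0, "y": 0, "z": 0, "roll": 0},
    {"x": 0, "y": 0, "z": 0, "roll": 0},
    {"x": 0, "y": 0, "z": 0, "roll": 0},
    {"x": 0, "y": 0, "z": 0, "roll": 0}
  ],
  "claw": 0.1
}}

```text
t: 18.65
position: [0.632, 0.0042, 0.0985]
eef_rot: [179.0, 0.0, 82.9]
wrist_force: [0.7, 0.2, 0.8]
width: 0.0469
```

Request:
{"op": "jog_arm", "data": {
  "commands": [
    {"x": 0, "y": 0, "z": -40, "roll": 0},
    {"x": 0, "y": 0, "z": -90, "roll": 0},
    {"x": 0, "y": 0, "z": -140, "roll": 0},
    {"x": 0, "y": 0, "z": -170, "roll": 0},
    {"x": 0, "y": 0, "z": -170, "roll": 0}
  ]
}}

```text
t: 19.27
position: [0.6306, 0.0046, 0.2715]
eef_rot: [178.7, 0.0, 82.9]
wrist_force: [-0.8, -0.0, -0.7]
width: 0.0473
```

```bash
python3 - <<'E'
from h import *
cmd(.454,.070,.25,155)
E
```

```text
t 19.275 cur [0.6306 0.0046 0.2715] yaw 82.9 w 0.0473 -> x43 y-184 z17 roll-72.1
```

Request:
{"op": "jog_arm", "data": {
  "commands": [
    {"x": 43, "y": -184, "z": 17, "roll": -72.1},
    {"x": 43, "y": -184, "z": 17, "roll": -72.1},
    {"x": 43, "y": -184, "z": 17, "roll": -72.1},
    {"x": 43, "y": -184, "z": 17, "roll": -72.1},
    {"x": 43, "y": -184, "z": 17, "roll": -72.1}
  ]
}}

```text
t: 19.9
position: [0.4518, 0.0702, 0.2487]
eef_rot: [179.4, 1.0, 137.1]
wrist_force: [0.2, -0.3, -0.9]
width: 0.0469
```

```bash
python3 - <<'E'
from h import *
cmd(.454,.070,.25,155)
E
```

```text
t 19.9 cur [0.4518 0.0702 0.2487] yaw 137.1 w 0.0469 -> x-2 y1 z-1 roll-17.9
```

Request:
{"op": "jog_arm", "data": {
  "commands": [
    {"x": -2, "y": 1, "z": 0, "roll": -17.9},
    {"x": -2, "y": 1, "z": 0, "roll": -17.9},
    {"x": -2, "y": 1, "z": 0, "roll": -17.9}
  ]
}}

```text
t: 20.27
position: [0.4531, 0.0695, 0.2474]
eef_rot: [179.8, 1.0, 154.9]
wrist_force: [0.5, 0.0, -1.2]
width: 0.0472
```

```bash
python3 - <<'E'
from h import *
check('98',.454,.070,65,"pics/w10.png")
cmd(.454,.070,.098,155)
E
```

```text
wrist fit [0.0124 0.4537 0.0709] 64.3
t 20.375 cur [0.4534 0.0695 0.2479] yaw 154.8 w 0.0469 -> x2 y0 z150 roll-0.2
```

View pics/w10.png

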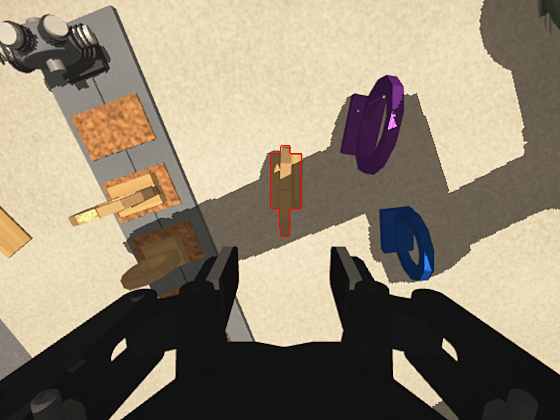

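The outline matches the 98 at (285,190), and the purple and blue look-alikes are clear. Descending.

Request:
{"op": "jog_arm", "data": {
  "commands": [
    {"x": 1, "y": -1, "z": 50, "roll": 0},
    {"x": 1, "y": -1, "z": 100, "roll": 0},
    {"x": 1, "y": -1, "z": 135, "roll": 0},
    {"x": 1, "y": -1, "z": 150, "roll": 0},
    {"x": 1, "y": -1, "z": 150, "roll": 0}
  ]
}}

```text
t: 21.0
position: [0.4534, 0.0684, 0.0965]
eef_rot: [179.9, 0.9, 154.8]
wrist_force: [-0.1, 1.1, 0.1]
width: 0.0471
```

Request:
{"op": "jog_arm", "data": {
  "commands": [
    {"x": 0, "y": 0, "z": 0, "roll": 0},
    {"x": 0, "y": 0, "z": 0, "roll": 0},
    {"x": 0, "y": 0, "z": 0, "roll": 0},
    {"x": 0, "y": 0, "z": 0, "roll": 0},
    {"x": 0, "y": 0, "z": 0, "roll": 0}
  ],
  "claw": -1
}}

```text
t: 21.62
position: [0.4542, 0.0684, 0.0974]
eef_rot: [179.8, 1.0, 154.8]
wrist_force: [-0.8, -0.1, 6.4]
width: 0.0093
```

Request:
{"op": "jog_arm", "data": {
  "commands": [
    {"x": 0, "y": 0, "z": -40, "roll": 0},
    {"x": 0, "y": 0, "z": -90, "roll": 0},
    {"x": 0, "y": 0, "z": -140, "roll": 0},
    {"x": 0, "y": 0, "z": -190, "roll": 0},
    {"x": 0, "y": 0, "z": -190, "roll": 0}
  ]
}}

```text
t: 22.25
position: [0.4533, 0.0692, 0.2911]
eef_rot: [179.6, 1.4, 154.8]
wrist_force: [-0.0, -0.1, -1.6]
width: 0.0091
```

```bash
python3 - <<'E'
from h import *
cmd(.618,-.080,.28,82.9)
E
```

```text
t 22.25 cur [0.4533 0.0692 0.2911] yaw 154.8 w 0.0091 -> x-212 y-65 z16 roll71.9
```

Request:
{"op": "jog_arm", "data": {
  "commands": [
    {"x": -212, "y": -65, "z": 12, "roll": 71.9},
    {"x": -212, "y": -65, "z": 12, "roll": 71.9},
    {"x": -212, "y": -65, "z": 12, "roll": 71.9},
    {"x": -212, "y": -65, "z": 12, "roll": 71.9},
    {"x": -212, "y": -65, "z": 12, "roll": 71.9}
  ]
}}

```text
t: 22.88
position: [0.6184, -0.0822, 0.2805]
eef_rot: [178.9, 0.4, 100.5]
wrist_force: [-0.3, 0.6, -2.2]
width: 0.0093
```

```bash
python3 - <<'E'
from h import *
cmd(.616,-.080,.22,82.9)
E
```

```text
t 22.875 cur [ 0.6184 -0.0822  0.2805] yaw 100.5 w 0.0093 -> x3 y-3 z60 roll17.6
```

Request:
{"op": "jog_arm", "data": {
  "commands": [
    {"x": 3, "y": -3, "z": 5, "roll": 17.6},
    {"x": 3, "y": -3, "z": 10, "roll": 17.6},
    {"x": 3, "y": -3, "z": 45, "roll": 17.6},
    {"x": 3, "y": -3, "z": 60, "roll": 17.6},
    {"x": 3, "y": -3, "z": 60, "roll": 17.6}
  ]
}}

```text
t: 23.5
position: [0.6147, -0.0797, 0.2183]
eef_rot: [179.1, 0.0, 82.9]
wrist_force: [0.4, 0.2, -1.1]
width: 0.0089
```

```bash
python3 - <<'E'
from h import *
cmd(.616,-.080,.1125,82.9);print(arm.observe()['eef_rot'])
f=arm.grab_frame("wrist");cv2.imwrite("pics/w11.png",f[:,:,::-1])
E
```

```text
t 23.5 cur [ 0.6147 -0.0797  0.2183] yaw 82.9 w 0.0089 -> x-0 y-0 z106 roll0.0
[1.79128761e+02 1.90789944e-04 8.29365291e+01]
```

View pics/w11.png

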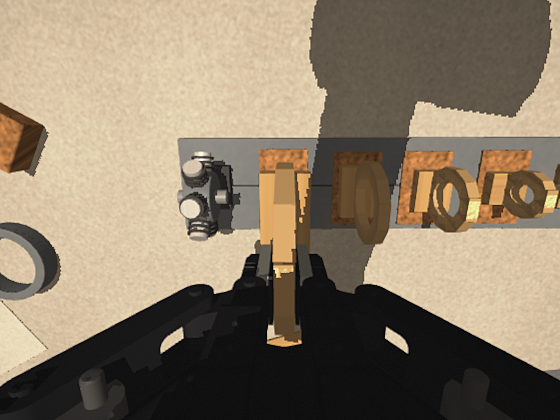

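Request:
{"op": "jog_arm", "data": {
  "commands": [
    {"x": 0, "y": 0, "z": 50, "roll": 0},
    {"x": 0, "y": 0, "z": 90, "roll": 0},
    {"x": 0, "y": 0, "z": 103, "roll": 0},
    {"x": 0, "y": 0, "z": 106, "roll": 0},
    {"x": 0, "y": 0, "z": 107, "roll": 0}
  ]
}}

```text
t: 24.18
position: [0.619, -0.0805, 0.1147]
eef_rot: [178.8, 0.0, 82.9]
wrist_force: [-0.4, 0.7, -1.2]
width: 0.0091
```

Request:
{"op": "jog_arm", "data": {
  "commands": [
    {"x": 0, "y": 0, "z": 0, "roll": 0},
    {"x": 0, "y": 0, "z": 0, "roll": 0},
    {"x": 0, "y": 0, "z": 0, "roll": 0},
    {"x": 0, "y": 0, "z": 0, "roll": 0}
  ],
  "claw": 0.1
}}

```text
t: 24.68
position: [0.619, -0.0805, 0.1149]
eef_rot: [178.8, 0.0, 82.9]
wrist_force: [-1.0, 0.4, -0.6]
width: 0.0466
```

Request:
{"op": "jog_arm", "data": {
  "commands": [
    {"x": 0, "y": 0, "z": -40, "roll": 0},
    {"x": 0, "y": 0, "z": -90, "roll": 0},
    {"x": 0, "y": 0, "z": -140, "roll": 0},
    {"x": 0, "y": 0, "z": -170, "roll": 0},
    {"x": 0, "y": 0, "z": -170, "roll": 0}
  ]
}}

```text
t: 25.3
position: [0.617, -0.0803, 0.2878]
eef_rot: [178.5, 0.1, 82.9]
wrist_force: [0.3, 0.3, -1.2]
width: 0.0471
```

```bash
python3 - <<'E'
from h import *
cmd(.38,-.3,.29,82.9)
E
```

```text
t 25.3 cur [ 0.617  -0.0803  0.2878] yaw 82.9 w 0.0471 -> x-247 y-208 z-7 roll0.0
```

Clearing the arm away so I can check.

Request:
{"op": "jog_arm", "data": {
  "commands": [
    {"x": -247, "y": -208, "z": 0, "roll": 0},
    {"x": -247, "y": -208, "z": 0, "roll": 0},
    {"x": -247, "y": -208, "z": 0, "roll": 0},
    {"x": -247, "y": -208, "z": 0, "roll": 0},
    {"x": -247, "y": -208, "z": 0, "roll": 0}
  ]
}}

```text
t: 25.92
position: [0.3851, -0.2939, 0.2811]
eef_rot: [178.6, 0.0, 83.0]
wrist_force: [-0.3, -1.8, 0.2]
width: 0.0472
```

Request:
{"op": "jog_arm", "data": {
  "commands": [
    {"x": -50, "y": -100, "z": 0, "roll": 0},
    {"x": -50, "y": -100, "z": 0, "roll": 0},
    {"x": -50, "y": -100, "z": 0, "roll": 0},
    {"x": -50, "y": -100, "z": 0, "roll": 0}
  ]
}}

```text
t: 26.42
position: [0.2797, -0.3309, 0.2778]
eef_rot: [178.6, -0.1, 82.9]
wrist_force: [-0.3, 0.9, 0.6]
width: 0.0469
```

```bash
python3 - <<'E'
from h import *
C={n:arm.camera_model(n) for n in("top","side")}
M={}
for n in C:
    f=arm.grab_frame(n);cv2.imwrite(f"pics/{n}9.png",cv2.resize((f[120:260,180:420] if n=="top" else f[80:320,100:420])[:,:,::-1],None,fx=2.4,fy=2.4))
    M[n]=arm.cut_out("former_98",n)
pos={'98':(.618,-.08),'82':(.629,.005),'66':(.6395,.088),'50':(.65,.173)}
for s,p in pos.items():
  for sel in (("top",),("side",),("top","side")):
    obs=[]
    for n in sel:
        e=proj(C[n],np.array([[*p,.06]]))[0]
        b=min(M[n],key=lambda r:np.hypot(*(np.array(np.nonzero(r['region']))[::-1].mean(1)-e)))
        obs.append((C[n],b['region']))
    F=fit(obs,s,*p,[-.12],z0=.015);print(s,p,sel,np.round(F[:3],4),round(np.degrees(F[3]),1))
for n in C:
    for r in arm.mark_of("glue",n): print(n,"glue",r['conf'],np.round(r['location'],3))
    for r in arm.mark_of("pad_a",n): print(n,"pad",round(r['conf'],2),np.round(r['location'],3))
E
```

```text
98 (0.618, -0.08) ('top',) [ 0.0075  0.6219 -0.0804] -6.2
98 (0.618, -0.08) ('side',) [ 0.2716  0.6208 -0.0781] -8.9
98 (0.618, -0.08) ('top', 'side') [ 0.2887  0.621  -0.0797] -7.7
82 (0.629, 0.005) ('top',) [0.0089 0.6309 0.0032] -7.6
82 (0.629, 0.005) ('side',) [0.1314 0.6302 0.0052] -7.5
82 (0.629, 0.005) ('top', 'side') [0.1457 0.6309 0.0035] -8.2
66 (0.6395, 0.088) ('top',) [0.008  0.641  0.0882] -8.4
66 (0.6395, 0.088) ('side',) [0.0441 0.6411 0.0897] -8.5
66 (0.6395, 0.088) ('top', 'side') [0.0553 0.641  0.0888] -8.3
50 (0.65, 0.173) ('top',) [0.0171 0.6488 0.1722] -7.6
50 (0.65, 0.173) ('side',) [0.0169 0.6467 0.1742] -6.9
50 (0.65, 0.173) ('top', 'side') [0.0492 0.648  0.1726] -6.6
top glue 0.75 [0.56  0.394 0.001]
top pad 0.91 [0.653 0.17  0.014]
top pad 0.87 [0.642 0.086 0.01 ]
top pad 0.87 [0.633 0.003 0.014]
top pad 0.54 [ 0.614 -0.084  0.011]
side glue 0.69 [ 0.571  0.392 -0.004]
side glue 0.48 [0.631 0.003 0.017]
side pad 0.76 [0.647 0.175 0.011]
side pad 0.63 [0.632 0.005 0.016]
side pad 0.52 [ 0.616 -0.078  0.011]
```

View pics/side9.png

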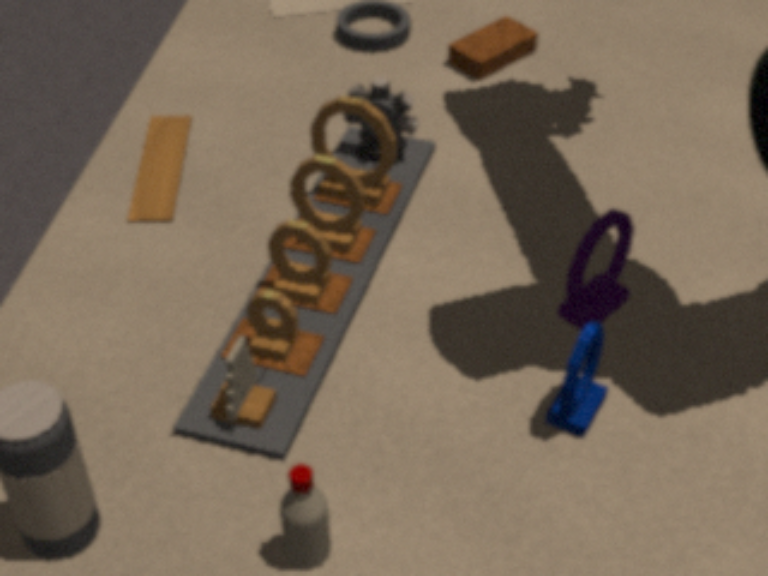

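View pics/top9.png

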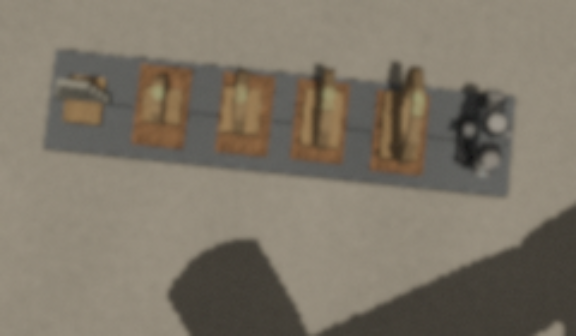

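All four stand upright, square and in descending order from the engine. The fits put them within about 4 mm of the pad centres, and the glue has not moved. Handing in.

```bash
python3 -c "
from rig import arm
print(arm.sign_off())"
```

```text
the job is handed in; nothing more can be done
None
```

I stood the four wooden formers on the pads in order from the engine: 98, 82, 66 and 50 mm wide, the shortest next to the tail fin. I handed the job in at about 27 s of the 131 s allowed; `sign_off` reports no verdict.

- **Position:** the last camera fits put each former within about 4 mm of its pad centre (limit 14 mm). The pad centres themselves are only known to a few millimetres, so the true offset could be slightly larger.
- **Squareness:** each former is within about 2° of square across the board (limit about 11°).
- **Upright:** the final top and side pictures show all four upright; I did not measure their tilt.
- **Bystanders:** the glue bottle stands where it was, within the detector's error. The purple and blue look-alikes were not touched.
- **What disagreed:** the side-camera fits matched the 98 and 82 poorly, probably because the formers overlap in that view. Their positions still agreed with the top camera to about 2 mm. The side camera also reported a second, low-confidence "glue" on the board, which was false.

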